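# Weigh the pail of brass offcuts on the bench scale

## Robot

A 7-joint arm with a two-finger parallel gripper is mounted at the origin on the work surface. World frame = base frame: x ahead of the robot, y to its left, z up, the work surface at z = 0. Lengths are in m, angles in degrees, forces in N, time in s.
With the tool pointing down it reaches from about 0.4 to 0.85 m from the base axis. Payload 4.4 kg.
Tool frame: the origin (TCP) lies midway between the tips of the shut fingers; the grasp point (between the pads) lies 19 mm behind it; x points along the fingers, y is the direction in which the jaws open and shut, and the axes are right-handed (so a half turn about x gives the same grasp; the last joint's range is limited). The gripper opens to 94 mm and grips with 3 to 60 N. Pads are 16 mm wide; open, the fingers measure 119 mm over their backs; the gripper's body (75 mm by 177 mm) begins 78 mm behind the grasp point.
Start: joints at [-3.77, 36.005, 2.206, 86.941, -1.547, 57.084, -1.146], TCP at [0.65, 0, 0.205] pointing down, gripper open.
Joint ranges: [-175.42, 175.42], [-21.48, 121.26], [-71.46, 75.88], [10.55, 141.38], [-63.04, 243.04], [13.31, 113.54], [-168.57, 168.57]. Speed limits (degrees/s): [147.25, 147.25, 180, 180, 180, 180, 180].

## Interface

Orientations are given as [roll, pitch, yaw] about the fixed x, y, z axes, in that order (R = Rz(yaw) Ry(pitch) Rx(roll)).
In Python, from station import get_obs, read_camera, camera_info, sign_off gives the robot as it stands.
- The arm moves only by the shell command python3 -m pendant 'ROWS'. ROWS is a JSON object of lists of equal length, an entry for each row: "fingers": the closure, from 0 (fully open) to 1 (shut); "dp": the shift along the tool's x, y, z in cm, a list of three; "spin": the turn about the tool's x in degrees. In form: {"fingers": [fingers, ...], "dp": [[dx, dy, dz], ...], "spin": [spin, ...]}. A call has 1 to 20 rows; each row shifts and turns the commanded pose from where the row before left it, along the tool's axes as they then stand; what a row does not reach is not made up. A row lasts 1/12 s, in which the tool goes at most 41.7 mm and 7.16 degrees, less where a joint would pass 70% of its speed; a pose out of reach is approached as far as the arm can. A call with a gripper value outside its range is refused whole. The fingers move at their own pace and stop on an object; the grip force is fixed at half the most. Time passes only in rows, so rows that do not move let the fingers close. It gives the time, the measured TCP pose, the force and the opening at its end, in the units of the state.
- get_obs(): the state, without advancing time (a new reading comes with each control period).
- read_camera(name): name is "scene" or "side" or "wrist"; returns the picture (384x512x3 uint8, blue, green, red); there is no depth.
- camera_info(name): a dict with "intrinsics" (3x3 intrinsics, pixels), "cam_to_world" (4x4, takes a point from camera to world coordinates). Camera axes: x right, y up, looking along -z (the intrinsics and any distortion apply to the point x, -y, -z); pixel columns grow to the right and rows downward; lengths in m; the calibration is good to about 2 mm. A picture is of the moment at which its call begins: read the wrist's pose just before it. camera_info takes no time and is no camera call; for the wrist camera it gives the pose at the moment of the call.
- sign_off(): hands the job in, once; it reports no verdict.
The state is a dict: "time_s": time; "joint_pos": joint angles; "joint_velocities": joint speeds; "effort": joint torques, N m; "tcp_pos": TCP position; "tcp_rot": TCP orientation; "force": force on the tool from outside, world axes, zero at the start; "moment": the same for the moment, N m; "finger_gap": finger opening in m.
Only numpy, scipy, OpenCV 4.12 (cv2) and the standard library are available. Lean on these libraries where they do the work, as an engineer would, in place of code of your own. Each camera call takes 0.05 s, during which the arm holds its last target.

## Task

Weigh the pail of metal offcuts: stand its bail upright with the pail still on the bench, then carry the pail by the bail to the spring scale and hook the bail over both prongs of the scale's fork, in their dips. Let the weight down onto the sprung fork gradually and let go only once the fork carries all of it, so that the pail neither drops nor bounces, and leave it hanging free and still. Do not ram or overload the scale, do not tip the pail, and leave the other things on the bench alone.

Things in the scene. Friction and masses are not known exactly. Their poses are not given: they have to be found in the camera images.
- pail: Open steel pail of metal offcuts (top of them 50 mm above its base) standing on the bench: base radius 50 mm, rim radius 62 mm, 97 mm high, wall 3 mm. Mass unknown, 0.24 to 0.95 kg with the bail. Origin: centre of its underside, z up. Its bail pivots in two ears at y = +65 and -65 mm, on a line along the pail's y axis, 106 mm above the base; the ears end 116 mm above the base
- bail (a joint): Bail angle about its pivots (rad): 0 lying flat on the rim towards the pail's -x, 1.57 upright, 3.14 flat on the other side. It swings freely and falls if let go. Bent from 6 mm round bar: straight top bar 92 mm long, parallel to the pivot line and 59 mm from it, legs sloping out to the ears
- bail_top (a point): Centre of the bail's straight top bar; its y axis runs along the bar. The middle 36 mm of the bar carries a wooden roller, 16 mm in diameter, that turns freely on it; 28 mm of bare bar shows on each side. Lying flat it is 106 mm above the pail's base and 59 mm from the pail's axis, right above the rim; upright it is on the axis, 165 mm above the base
- scale: Spring scale bolted to the bench; place and yaw vary. Origin on the bench straight under the dips of its fork. Grey housing, 165 mm high, x = 95 to 175 mm, y = -65 to 65 mm, dial on +x. A sprung stem on top carries the fork, reaching to -x: two parallel prongs of 8 mm round bar at y = +36 and -36 mm, nothing between them from the tips to x = 120 mm. The prong tips are its highest points
- fork_seat (a point): Where the centre of the bail's top bar lies when seated in the V-shaped dips of both prongs (10 mm deep, 32 mm long); axes as the scale's, the bar lies along y. Moves with the fork; 258 mm above the bench unloaded. The prong tips turn up at x = -30 mm: the bar's centre must pass over 32 mm above this point, coming from -x (the pail hangs below the prongs, too wide to pass between)
- fork (a joint): How far the fork has sunk under load (m): 0 unloaded, hard stop at 0.085. Spring of about 150 N/m (6.7 mm per newton), lightly damped: the pail sinks it by some 15 to 63 mm depending on its unknown weight
- hammer: Hammer lying on the bench, a bystander; origin underneath
- vblock: Steel V-block, 50 x 50 x 40 mm, standing on the bench between the pail and the scale, a bystander; origin at the centre of its underside
- drill_block: Wooden block full of upright drills, 110 x 150 mm, about 85 mm high over the drills, a bystander; origin at the centre of its underside
- file_tin: Rusty tin with files standing in it, radius 36 mm, 105 mm high, 185 mm over the files, a bystander; origin at the centre of its underside
There are look-alikes about, which are no part of the job. What is shaped like the pail but purple is not meant.

How it is judged (in metres and radians):
On the way, in this order (a step that is already met when the one before it is completed fails the run):
1. the bail stands upright (within 0.3 rad) while the pail still stands on the bench (value of joint bail between 1.27 and 1.87 rad and height (world z) of pail below 0.006 m and angle between pail's own z axis and vertical below 0.1 rad), for 0.2 s.
2. the bail's bar is over the fork's dips and bears on the fork while the pail is still held (contact force between scale and pail above 0.7 N and contact force between the fingers and pail above 0.5 N and x of bail_top in the frame of fork_seat between -0.014 and 0.014 m), for 0.2 s.
At the end, for the whole second after the job is handed in: The bail's top bar rests in the dips of both prongs (centre within 12 mm along the prongs, 14 mm sideways, at most 9 mm above the dips' bottom); the pail hangs clear of the bench, within 0.15 rad of plumb, nearly still (under 0.04 m/s and 0.6 rad/s); nothing is held (x of bail_top in the frame of fork_seat between -0.012 and 0.012 m and y of bail_top in the frame of fork_seat between -0.014 and 0.014 m and z of bail_top in the frame of fork_seat between -0.004 and 0.009 m and contact force between scale and pail above 1.5 N and height (world z) of pail above 0.006 m and angle between pail's own z axis and vertical below 0.15 rad and linear speed of pail below 0.04 m/s and angular speed of pail below 0.6 rad/s); the robot touches nothing.
It fails at once if the pail is dropped, knocked or left to bounce: it moves faster than 0.06 m/s while the fingers do not hold it (contact force between the fingers and pail below 0.05 N and linear speed of pail above 0.06 m/s).
It fails at once if the scale is rammed or overloaded: more than 16 N between pail and scale (contact force between scale and pail above 16 N).
It fails at once if the robot presses on the scale with more than 10 N (contact force between any of the fingers, the arm and scale above 10 N).
It fails at once if the pail is tipped by more than 0.5 rad (angle between pail's own z axis and vertical above 0.5 rad).
It fails at once if a bystander is moved by more than 20 mm (distance of any of hammer, vblock, drill_block, file_tin from where it was at the start of the episode above 0.02 m).
It also fails if it takes over 72 s, if anything falls off the work surface, if the arm or the gripper's body presses on something with over 40 N, if the wrist force passes 120 N, or if a joint passes its speed limit or range.

## Working session

There is one attempt and no reset: what is moved stays moved. The work goes in short steps, Python scripts to look and compute and a shell command to move; the robot and the scene stay as the last step left them, time stands still between calls to the robot, and variables do not carry over. Pictures are saved under pics/ and viewed, and the job is handed in when it is done.

```bash
ls; mkdir -p pics; python3 - <<'E'
from station import *
import cv2
o=get_obs();print(o)
for n in("scene","side","wrist"):
    i=camera_info(n);print(n,i)
    cv2.imwrite(f"pics/{n}0.png",read_camera(n))
E
```

```text
pics
{'time_s': 0.0, 'joint_pos': array([-3.76948501, 36.05699034,  2.20260771, 86.99573432, -1.54662835,
       57.08283691, -1.14628554]), 'joint_velocities': array([ 0.10409861,  0.03443174,  0.00228797, -0.08929567, -0.15347909,
        0.01115854, -0.00782255]), 'effort': array([ 1.05774864e-04, -5.49729431e+01,  1.14371493e+00, -1.86633307e+01,
       -5.21096285e-02,  2.37884105e-02,  1.36332897e-04]), 'tcp_pos': array([6.49338962e-01, 1.98327113e-05, 2.04577397e-01]), 'tcp_rot': array([ -89.12571442,   89.89411825, -179.12649636]), 'force': array([-0.39917955, -0.16427467, -0.16275862]), 'moment': array([-0.04526084,  0.04330906,  0.03654549]), 'finger_gap': 0.09409642093126291}
scene {'intrinsics': array([[449.6199257 ,   0.        , 259.08426126],
       [  0.        , 449.6199257 , 188.97656097],
       [  0.        ,   0.        ,   1.        ]]), 'cam_to_world': array([[ 0.00481517, -0.74299793,  0.66927639,  1.42875285],
       [ 0.99986255, -0.00704119, -0.01501039, -0.0155788 ],
       [ 0.01586519,  0.66925667,  0.7428619 ,  1.20428183],
       [ 0.        ,  0.     
[... 304 characters left out ...]
1,  0.42258921, -0.77943722, -1.11825765],
       [-0.02457307,  0.87265866,  0.48771203,  0.87427662],
       [ 0.        ,  0.        ,  0.        ,  1.        ]])}
wrist {'intrinsics': array([[320.61728085,   0.        , 256.72056097],
       [  0.        , 320.61728085, 186.85407062],
       [  0.        ,   0.        ,   1.        ]]), 'cam_to_world': array([[ 9.99997684e-01, -4.27028990e-04,  2.10922320e-03,
         6.50059343e-01],
       [-1.80664878e-04,  9.59996093e-01,  2.80013335e-01,
         8.23326021e-02],
       [-2.14441984e-03, -2.80013068e-01,  9.59993793e-01,
         3.83055090e-01],
       [ 0.00000000e+00,  0.00000000e+00,  0.00000000e+00,
         1.00000000e+00]])}
```

View pics/scene0.png

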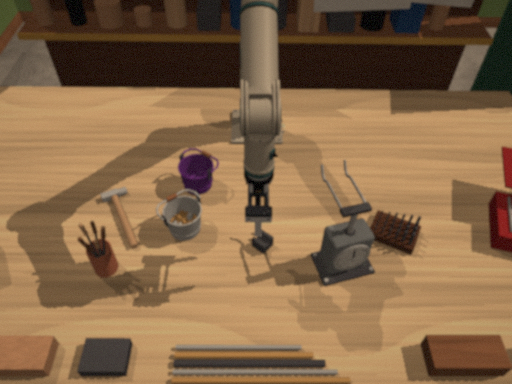

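View pics/side0.png

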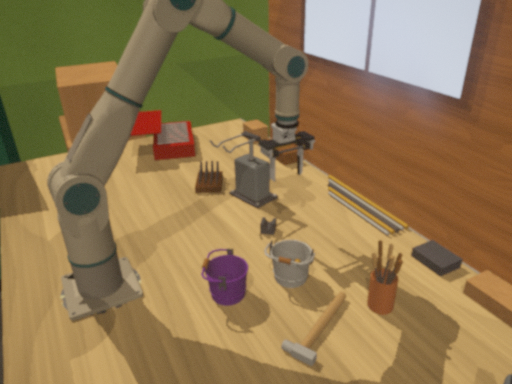

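View pics/wrist0.png

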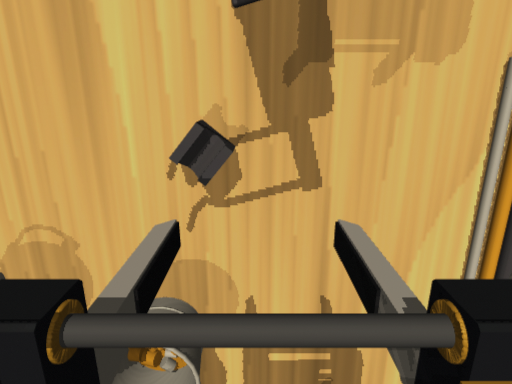

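Two pail shapes: the grey one at scene (183,217)/side (292,263) and the purple one at (197,172)/(228,278). The grey steel one fits. I'll confirm it in a crop.

```bash
python3 - <<'E'
import cv2,numpy as np
s=cv2.imread("pics/scene0.png");d=cv2.imread("pics/side0.png")
a=cv2.resize(s[170:260,130:230],(500,450),interpolation=cv2.INTER_CUBIC)
b=cv2.resize(d[225:305,250:330],(300,300),interpolation=cv2.INTER_CUBIC)
o=np.zeros((450,800,3),np.uint8);o[:,:500]=a;o[:300,500:]=b
cv2.imwrite("pics/c1.png",o)
a=cv2.resize(s[150:290,300:400],(400,560),interpolation=cv2.INTER_CUBIC)
b=cv2.resize(d[125:215,200:300],(400,360),interpolation=cv2.INTER_CUBIC)
o=np.zeros((560,800,3),np.uint8);o[:,:400]=a;o[:360,400:]=b
cv2.imwrite("pics/c2.png",o)
E
```

```text
(no output)
```

View pics/c1.png

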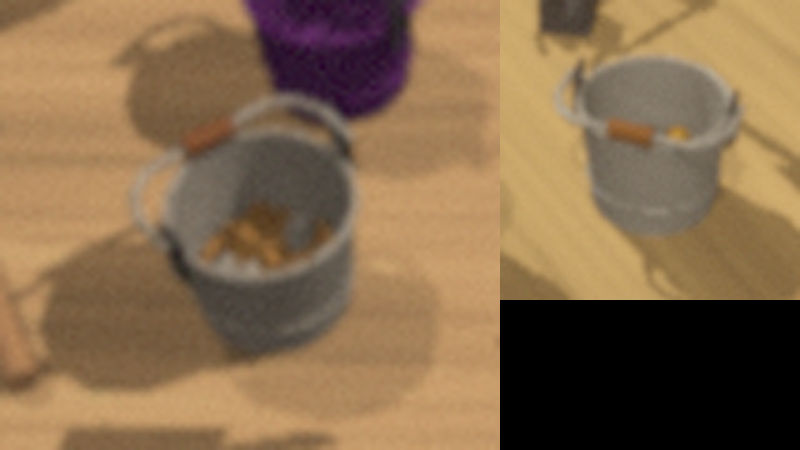

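View pics/c2.png

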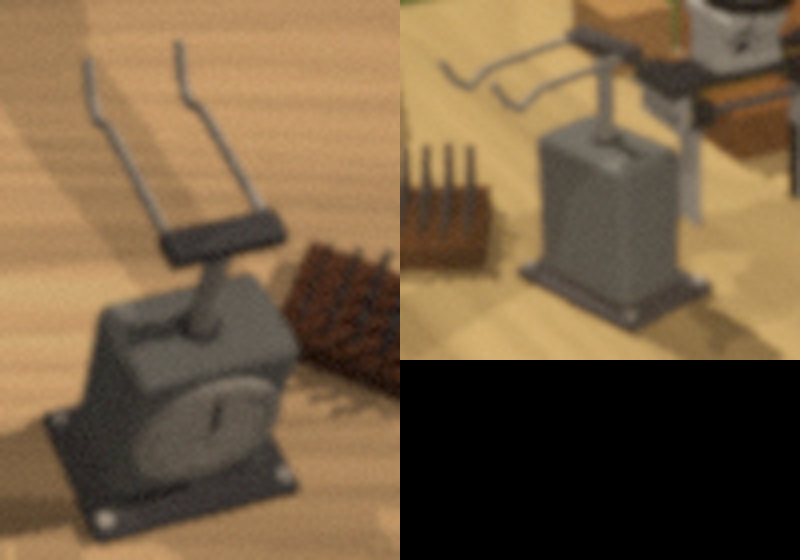

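```bash
cat > h.py <<'E'
import numpy as np, cv2
from station import *
def ray(n,p,I=None):
    I=I or camera_info(n);K=np.array(I["intrinsics"]);T=np.array(I["cam_to_world"])
    d=np.array([(p[0]-K[0,2])/K[0,0],-(p[1]-K[1,2])/K[1,1],-1.]);return T[:3,3],T[:3,:3]@d
def plane(n,p,z,I=None):
    o,d=ray(n,p,I);return o+d*(z-o[2])/d[2]
def proj(n,P,I=None):
    I=I or camera_info(n);K=np.array(I["intrinsics"]);T=np.array(I["cam_to_world"])
    c=T[:3,:3].T@(np.array(P)-T[:3,3]);return K[0,2]+K[0,0]*c[0]/-c[2],K[1,2]-K[1,1]*c[1]/-c[2]
def tri(r1,r2):
    A=np.stack([r1[1],-r2[1]],1);s=np.linalg.lstsq(A,r2[0]-r1[0],rcond=None)[0]
    a=r1[0]+r1[1]*s[0];b=r2[0]+r2[1]*s[1];return (a+b)/2,np.linalg.norm(a-b)
E
python3 - <<'E'
from h import *
np.set_printoptions(precision=4,suppress=True)
print("roller",tri(ray("scene",(172,197.2)),ray("side",(284.7,259.9))),plane("scene",(172,197.2),.106),plane("side",(284.7,259.9),.106))
print("rim c",plane("scene",(182.2,211),.097))
print("ears",plane("scene",(165.6,221),.106),plane("scene",(198.6,198.6),.106))
for a,b in[((324.3,180.5),(216.3,145.5)),((346.7,175.2),(229.5,151.3))]:
  for c in((216.3,145.5),(229.5,151.3)):
    print(a,c,tri(ray("scene",a),ray("side",c)))
print("dips",plane("scene",(324.3,180.5),.25),plane("scene",(346.7,175.2),.25))
print("roots",plane("scene",(342,209),.25),plane("scene",(366,203),.25))
print("vb",plane("scene",(263,240),.04))
print("housing top front corners")
E
```

```text
roller (array([ 0.4786, -0.2745,  0.1064]), np.float64(0.001490158172893007)) [ 0.4776 -0.2742  0.106 ] [ 0.4792 -0.2749  0.106 ]
rim c [ 0.5272 -0.237   0.097 ]
ears [ 0.5746 -0.2817  0.106 ] [ 0.4828 -0.1882  0.106 ]
(324.3, 180.5) (216.3, 145.5) (array([0.5097, 0.2097, 0.2568]), np.float64(0.05236469922406915))
(324.3, 180.5) (229.5, 151.3) (array([0.5338, 0.1948, 0.252 ]), np.float64(0.003458588290709786))
(346.7, 175.2) (216.3, 145.5) (array([0.5127, 0.2631, 0.2537]), np.float64(0.0046767360686067365))
(346.7, 175.2) (229.5, 151.3) (array([0.5378, 0.2461, 0.2499]), np.float64(0.045085247794408714))
dips [0.5339 0.194  0.25  ] [0.5118 0.2626 0.25  ]
roots [0.6411 0.232  0.25  ] [0.6189 0.3021 0.25  ]
vb [0.5969 0.0193 0.04  ]
housing top front corners
```

```bash
cat >> h.py <<'E'
from scipy.spatial.transform import Rotation as Ro
def tool(o=None):
    o=o or get_obs();return np.array(o["tcp_pos"]),Ro.from_euler("xyz",o["tcp_rot"],degrees=True).as_matrix()
def rel(target):
    p,R=tool();return 100*R.T@(np.array(target)-p)
np.set_printoptions(precision=4,suppress=True)
E
python3 - <<'E'
from h import *
p,R=tool();print(R)
print(rel([.4786,-.2745,.25]))
s=cv2.imread("pics/scene0.png")
print("purple rim",plane("scene",(197,158),.097),"base",plane("scene",(197,190),0))
cv2.imwrite("pics/c3.png",cv2.resize(s[130:210,160:240],(600,600),interpolation=cv2.INTER_CUBIC))
E
```

```text
[[-0.0014  1.     -0.    ]
 [-0.     -0.     -1.    ]
 [-1.     -0.0014  0.    ]]
[ -4.497  -17.0983  27.4522]
purple rim [ 0.2863 -0.2113  0.097 ] base [ 0.3508 -0.214   0.    ]
```

View pics/c3.png

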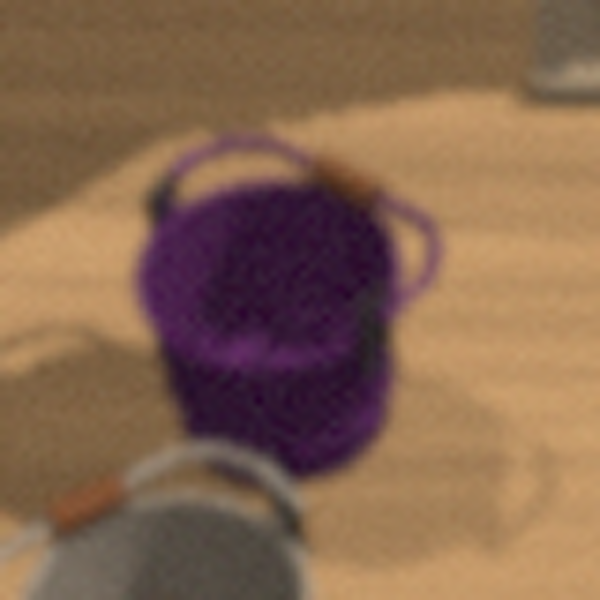

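```bash
python3 -m pendant '{"fingers":[0,0,0,0,0,0,0,0,0,0,0,0,0,0,0,0,0,0,0],"dp":[[-0.5,-1.7,2.7],[-0.5,-1.7,2.7],[-0.5,-1.7,2.7],[-0.5,-1.7,2.7],[-0.5,-1.7,2.7],[-0.5,-1.7,2.7],[-0.5,-1.7,2.7],[-0.5,-1.7,2.7],[-0.5,-1.7,2.7],[0,-1.7,2.7],[0,0,0],[0,0,0],[0,0,0],[0,0,0],[0,0,0],[0,0,0],[0,0,0],[0,0,0],[0,0,0]],"spin":[0,0,0,0,0,0,0,0,0,0,-6,-6,-6,-6,-6,-6,-5,0,0]}'
python3 - <<'E'
from h import *
I=camera_info("wrist");im=read_camera("wrist");cv2.imwrite("pics/w1.png",im);np.save("w1.npy",I,allow_pickle=True)
print(get_obs()["time_s"],tool())
E
```

```text
time_s: 1.73
tcp_pos: [0.4798, -0.27, 0.2503]
tcp_rot: [178.3, 90.0, 129.1]
force: [0.1, 0.7, -0.2]
finger_gap: 0.0938
1.7833 (array([ 0.4798, -0.27  ,  0.2503]), array([[-0.0003,  0.7565,  0.654 ],
       [ 0.0002,  0.654 , -0.7565],
       [-1.    , -0.    , -0.0004]]))
```

View pics/w1.png

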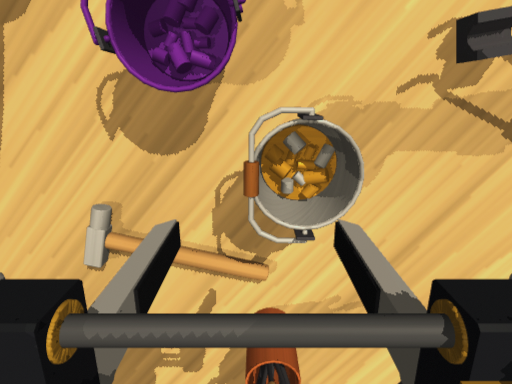

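```bash
python3 - <<'E'
from h import *
I=np.load("w1.npy",allow_pickle=True).item();im=cv2.imread("pics/w1.png")
hsv=cv2.cvtColor(im[150:205,238:262],cv2.COLOR_BGR2HSV);print(im[178,251],hsv[28,13])
m=((hsv[...,0]<14)&(hsv[...,1]>140)).astype(np.uint8);n,l,st,c=cv2.connectedComponentsWithStats(m);k=1+np.argmax(st[1:,4]);print(st[k],c[k]+[238,150])
r=plane("wrist",c[k]+[238,150],.106,I);print("roller",r)
e=plane("wrist",(309,117),.110,I),plane("wrist",(304,236),.110,I);print("ears",e,np.linalg.norm(e[0]-e[1]))
d=e[0]-e[1];print("y dir",np.degrees(np.arctan2(d[1],d[0])));mm=(e[0]+e[1])/2;v=mm-r;print("mid",mm,"x dir",np.degrees(np.arctan2(v[1],v[0])),np.linalg.norm(v[:2]))
b=plane("wrist",(250.5,146),.106,I),plane("wrist",(250.5,210),.106,I);d=b[0]-b[1];print("bar",np.linalg.norm(d),np.degrees(np.arctan2(d[1],d[0])))
cv2.imwrite("pics/w1c.png",cv2.resize(im[95:255,200:380],(720,600),interpolation=cv2.INTER_CUBIC))
E
```

```text
[ 36  93 165] [ 13 199 165]
[  6  11  15  36 496] [251.1915 178.8306]
roller [ 0.4779 -0.2759  0.106 ]
ears (array([ 0.4794, -0.191 ,  0.11  ]), array([ 0.5622, -0.2864,  0.11  ])) 0.12628689320600872
y dir 130.9829261618021
mid [ 0.5208 -0.2387  0.11  ] x dir 40.98191550582668 0.0568173731073622
bar 0.0688174293292272 130.52065975718878
```

View pics/w1c.png

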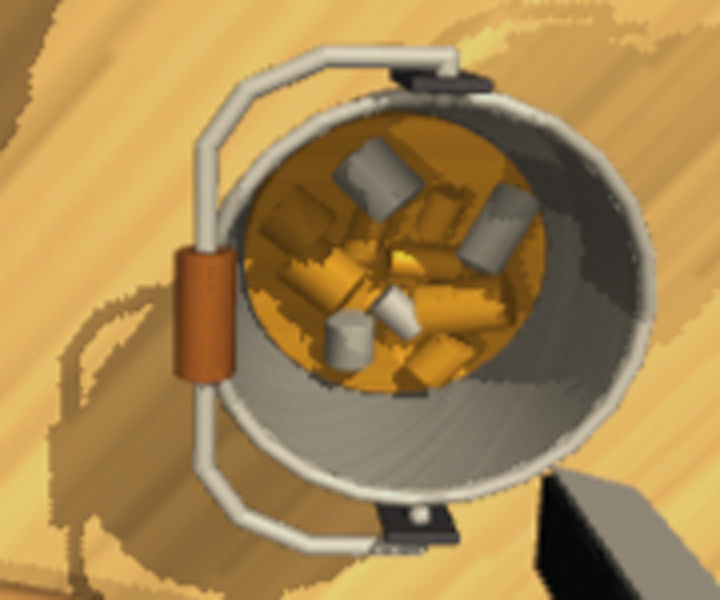

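```bash
python3 -m pendant '{"fingers":[0,0,0,0,0,0,0,0,0,0,0,0,0.3,0.5],"dp":[[0,-0.5,0.3],[1.8,0,0],[1.8,0,0],[1.8,0,0],[1.8,0,0],[1.8,0,0],[1.8,0,0],[1.8,0,0],[1.5,0,0],[1.0,0,0],[1.0,0,0],[0,0,0],[0,0,0],[0,0,0]],"spin":[0,0,0,0,0,0,0,0,0,0,0,0,0,0]}'
python3 - <<'E'
from h import *
for n in("wrist","scene","side"):cv2.imwrite(f"pics/{n}2.png",read_camera(n))
print(tool()[0],rel([.478,-.2755,.089]))
a=cv2.imread("pics/scene2.png")[150:250,130:230];b=cv2.imread("pics/side2.png")[210:310,250:350]
cv2.imwrite("pics/c4.png",np.hstack([cv2.resize(a,(400,400)),cv2.resize(b,(400,400))]))
E
```

```text
time_s: 2.95
tcp_pos: [0.4787, -0.2759, 0.0901]
tcp_rot: [20.1, 89.9, -28.9]
force: [0.2, -0.7, -1.2]
finger_gap: 0.0836
[ 0.4787 -0.2758  0.0903] [ 0.1263 -0.0378 -0.0707]
```

View pics/wrist2.png

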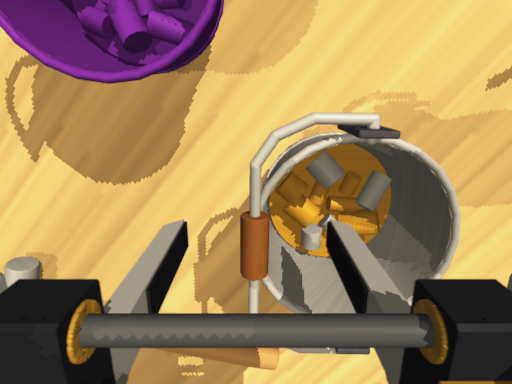

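View pics/c4.png

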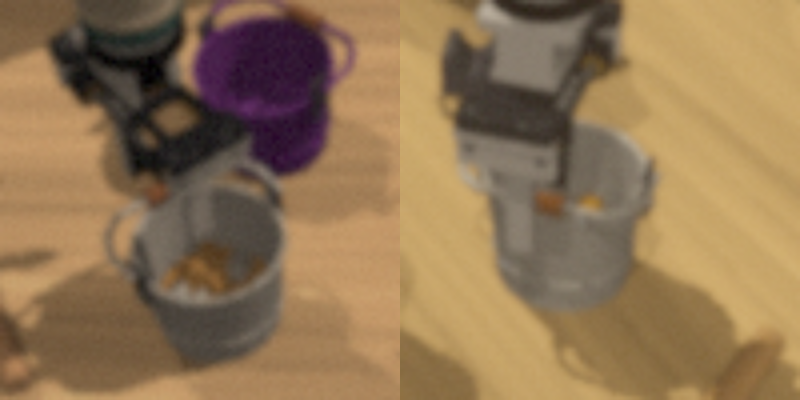

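```bash
python3 - <<'E'
from h import *
p=plane("wrist",(254.5,245),.106);print(p,rel([p[0],p[1],.089]))
E
```

```text
[ 0.4776 -0.2757  0.106 ] [ 0.1263 -0.0809 -0.0776]
```

```bash
python3 -m pendant '{"fingers":[0.5,0.6,0.7,0.75,0.8,0.85,0.9,0.95,1,1,1,1],"dp":[[0.1,-0.1,-0.1],[0,0,0],[0,0,0],[0,0,0],[0,0,0],[0,0,0],[0,0,0],[0,0,0],[0,0,0],[0,0,0],[0,0,0],[0,0,0]],"spin":[0,0,0,0,0,0,0,0,0,0,0,0]}'
python3 - <<'E'
from h import *
cv2.imwrite("pics/w3.png",read_camera("wrist"));o=get_obs();print(tool(o),o["force"],o["moment"],o["finger_gap"])
E
```

```text
time_s: 4.1
tcp_pos: [0.4768, -0.2755, 0.0884]
tcp_rot: [-28.4, 90.0, -77.4]
force: [-0.5, -0.6, -0.6]
finger_gap: 0.0151
(array([ 0.4768, -0.2756,  0.0884]), array([[-0.    ,  0.7548,  0.6559],
       [-0.0001,  0.6559, -0.7548],
       [-1.    , -0.0001,  0.0001]])) [-0.036  -1.8619  0.2275] [-0.1105 -0.0208 -0.0228] 0.01527607026623031
```

View pics/w3.png

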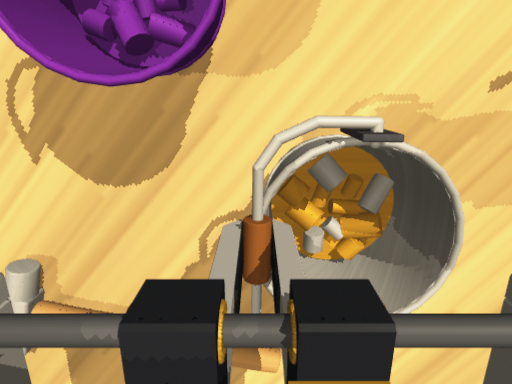

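```bash
python3 -m pendant '{"fingers":[1,1,1,1,1,1,1,1,1,1,1,1],"dp":[[-0.46,0.02,0],[-0.46,0.05,0],[-0.45,0.1,0],[-0.45,0.12,0],[-0.43,0.16,0],[-0.43,0.19,0],[-0.4,0.23,0],[-0.39,0.25,0],[-0.36,0.29,0],[-0.34,0.31,0],[0,0,0],[0,0,0]],"spin":[0,0,0,0,0,0,0,0,0,0,0,0]}'
python3 - <<'E'
from h import *
for n in("wrist","scene","side"):cv2.imwrite(f"pics/{n}4.png",read_camera(n))
o=get_obs();print(o["time_s"],tool(o)[0],o["force"],o["moment"],o["finger_gap"])
a=cv2.imread("pics/scene4.png")[150:250,130:230];b=cv2.imread("pics/side4.png")[210:310,250:350]
cv2.imwrite("pics/c5.png",np.hstack([cv2.resize(a,(400,400)),cv2.resize(b,(400,400))]))
E
```

```text
time_s: 5.15
tcp_pos: [0.4903, -0.2642, 0.1305]
tcp_rot: [19.8, 89.9, -29.2]
force: [0.5, -1.4, 1.0]
finger_gap: 0.0148
5.3 [ 0.4898 -0.2643  0.13  ] [ 0.9434 -1.3983 -0.1829] [-0.2531 -0.1594 -0.017 ] 0.015508106673642181
```

View pics/c5.png

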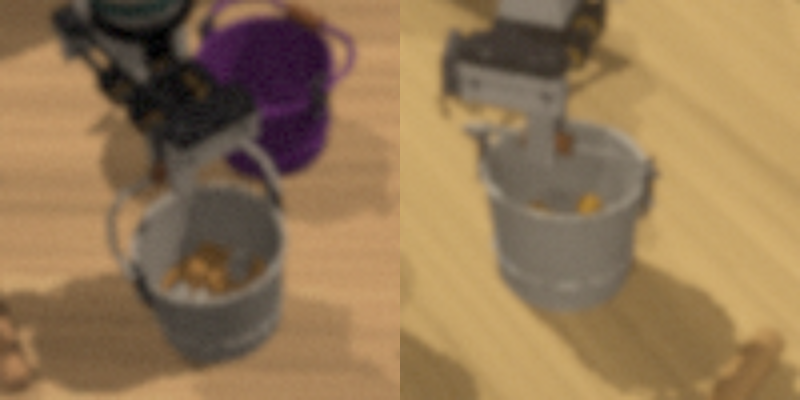

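View pics/wrist4.png

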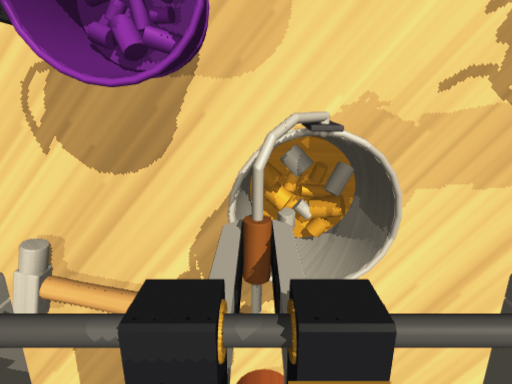

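```bash
python3 -m pendant '{"fingers":[1,1,1,1,1,1,1,1,1,1,1,1,1,1,1],"dp":[[-0.31,0.34,0],[-0.29,0.36,0],[-0.25,0.39,0],[-0.23,0.4,0],[-0.19,0.42,0],[-0.16,0.44,0],[-0.13,0.45,0],[-0.09,0.45,0],[-0.05,0.46,0],[-0.01,0.46,0],[0,0,0],[0,0,0],[0,0,0],[0,0,0],[0,0,0]],"spin":[0,0,0,0,0,0,0,0,0,0,0,0,0,0,0]}'
python3 - <<'E'
from h import *
for n in("wrist","scene","side"):cv2.imwrite(f"pics/{n}5.png",read_camera(n))
o=get_obs();print(o["time_s"],tool(o)[0],o["force"],o["moment"],o["finger_gap"])
a=cv2.imread("pics/scene5.png")[150:250,130:230];b=cv2.imread("pics/side5.png")[210:310,250:350]
cv2.imwrite("pics/c6.png",np.hstack([cv2.resize(a,(400,400)),cv2.resize(b,(400,400))]))
E
```

```text
time_s: 6.55
tcp_pos: [0.5213, -0.2372, 0.1475]
tcp_rot: [14.0, 90.0, -35.0]
force: [1.5, -1.4, 4.0]
finger_gap: 0.015
6.7 [ 0.5213 -0.2371  0.1475] [ 1.3969 -1.9826  3.372 ] [-0.3772 -0.3312 -0.0496] 0.015109803859043525
```

View pics/c6.png

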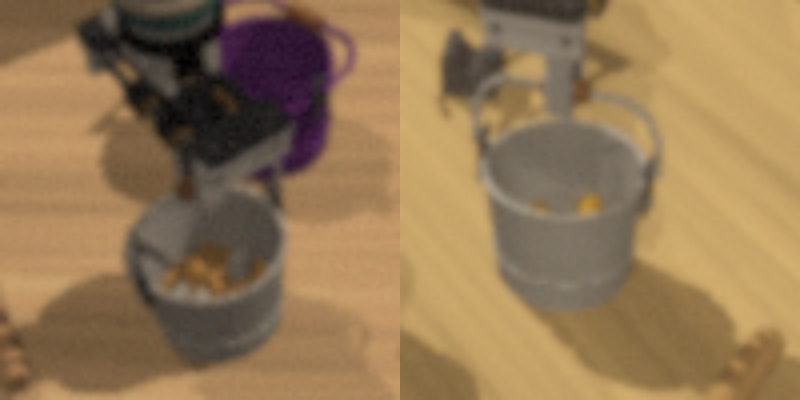

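View pics/wrist5.png

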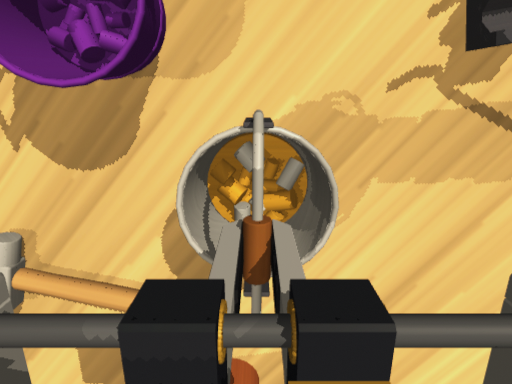

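```bash
python3 -m pendant '{"fingers":[1,1,1,1,1,1,1,1,1,1,1,1,1,1,1,1,1,1,1,1],"dp":[[-0.2,0,0],[-0.3,0,0],[-0.5,0,0],[-0.8,0,0],[-1,0,0],[-1,0,0],[-1,0,0],[-1,0,0],[-1,0,0],[-1,0,0],[-1,0,0],[-1,0,0],[-1,0,0],[-1,0,0],[-0.8,0,0],[-0.6,0,0],[-0.4,0,0],[-0.2,0,0],[0,0,0],[0,0,0]],"spin":[0,0,0,0,0,0,0,0,0,0,0,0,0,0,0,0,0,0,0,0]}'
python3 - <<'E'
from h import *
F=[]
for n in("wrist","scene","side"):
    cv2.imwrite(f"pics/{n}6.png",read_camera(n));o=get_obs();F.append(o["force"])
print(o["time_s"],tool(o),F,o["moment"],o["finger_gap"])
a=cv2.imread("pics/scene6.png")[120:220,130:230];b=cv2.imread("pics/side6.png")[180:280,250:350]
cv2.imwrite("pics/c7.png",np.hstack([cv2.resize(a,(400,400)),cv2.resize(b,(400,400))]))
E
```

```text
time_s: 8.37
tcp_pos: [0.521, -0.2367, 0.2849]
tcp_rot: [-153.8, 90.0, 157.2]
force: [0.1, -0.5, -3.9]
finger_gap: 0.015
8.5167 (array([ 0.5209, -0.2367,  0.2848]), array([[-0.001 ,  0.7547,  0.656 ],
       [ 0.0004,  0.656 , -0.7547],
       [-1.    , -0.0004, -0.001 ]])) [array([ 0.0792, -1.0749, -4.1646]), array([ 0.3033,  0.1017, -3.3053]), array([ 0.0591,  0.5132, -3.453 ])] [0.0311 0.0001 0.0058] 0.015267681307210368
```

View pics/c7.png

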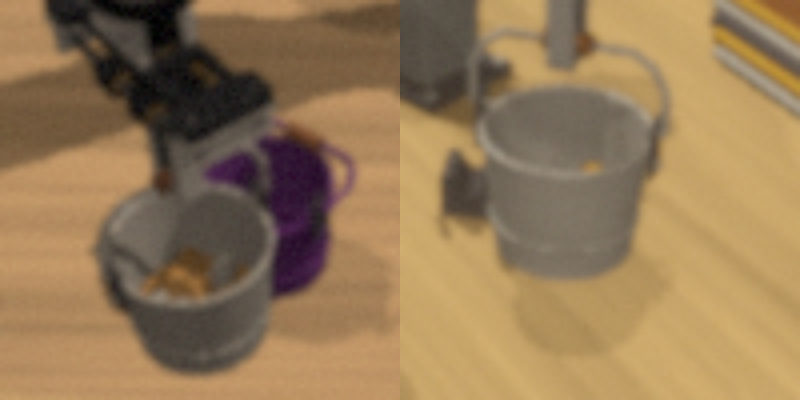

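View pics/wrist6.png

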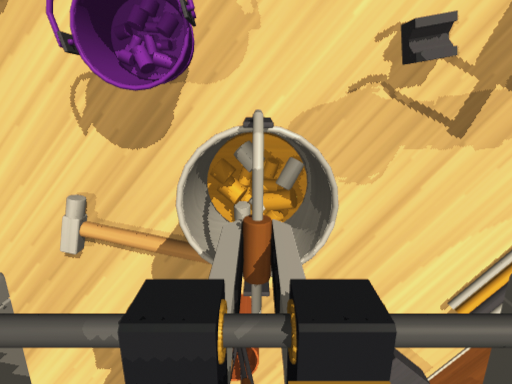

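```bash
python3 -m pendant '{"fingers":[1,1,1,1,1,1,1,1,1,1,1,1,1,1,1,1,1,1,1,1],"dp":[[0,0,0],[0,0,0],[0,0,0],[0,0,0],[0,0,0],[0,0,0],[0,0,0],[0,0,0],[0,0,0],[0,0,0],[0,0,0],[0,0,-0.2],[0,0,-0.4],[0,0,-0.6],[0,0,-0.8],[0,0,-1],[0,0,-1.2],[0,0,-1.2],[0,0,-1.2],[0,0,-1.2]],"spin":[1,2,2,2.2,2.5,2.5,2.5,2.5,2,2,1,0,0,0,0,0,0,0,0,0]}'
python3 -m pendant '{"fingers":[1,1,1,1,1,1,1,1,1,1,1,1,1,1,1,1,1,1,1,1],"dp":[[0,0,-1.2],[0,0,-1.2],[0,0,-1.2],[0,0,-1.2],[0,0,-1.2],[0,0,-1.2],[0,0,-1.2],[0,0,-1.2],[0,0,-1.2],[0,0,-1.2],[0,0,-1.2],[0,0,-1.2],[0,0,-1.2],[0,0,-1.2],[0,0,-1.2],[0,0,-1.0],[0,0,-0.8],[0,0,-0.6],[0,0,-0.4],[0,0,-0.2]],"spin":[0,0,0,0,0,0,0,0,0,0,0,0,0,0,0,0,0,0,0,0]}'
python3 - <<'E'
from h import *
print(tool(), rel([.414,.191,.2825]))
E
```

```text
time_s: 10.18
tcp_pos: [0.4956, -0.1614, 0.2854]
tcp_rot: [140.2, 90.0, 69.0]
force: [-0.6, -0.4, -3.8]
finger_gap: 0.0152
time_s: 11.85
tcp_pos: [0.4283, 0.0363, 0.2853]
tcp_rot: [79.3, 90.0, 8.1]
force: [0.0, 0.1, -3.0]
finger_gap: 0.015
(array([0.4283, 0.0363, 0.2853]), array([[ 0.0002,  0.9465,  0.3226],
       [ 0.    ,  0.3226, -0.9465],
       [-1.    ,  0.0001,  0.    ]])) [  0.2819   3.6328 -15.1053]
```

```bash
python3 -m pendant '{"fingers":[1,1,1,1,1,1,1,1,1,1,1,1,1,1,1,1,1,1,1,1],"dp":[[0.0,0.2,-0.2],[0,0.2,-0.5],[0,0.2,-0.9],[0,0.2,-1.2],[0,0.2,-1.2],[0,0.2,-1.2],[0,0.2,-1.2],[0,0.2,-1.2],[0,0.2,-1.2],[0,0.2,-1.2],[0,0.2,-1.2],[0,0.2,-1.2],[0,0.2,-1.0],[0,0.2,-0.8],[0,0.1,-0.5],[0,0.1,-0.3],[0,0.1,-0.1],[0,0,0],[0,0,0],[0,0,0]],"spin":[0,0,0,0,0,0,0,0,0,0,0,0,0,0,0,0,0,0,0,0]}'
python3 - <<'E'
from h import *
F=[]
I=camera_info("wrist");np.save("w7.npy",I,allow_pickle=True)
for n in("wrist","scene","side"):
    cv2.imwrite(f"pics/{n}7.png",read_camera(n));o=get_obs();F.append(o["force"])
print(o["time_s"],tool(o)[0],F)
E
```

```text
time_s: 13.52
tcp_pos: [0.4092, 0.1882, 0.2852]
tcp_rot: [-29.7, 90.0, -101.0]
force: [0.4, 0.2, -3.0]
finger_gap: 0.015
13.6667 [0.4092 0.1885 0.2853] [array([-0.261 ,  0.1868, -3.3986]), array([-0.341 ,  0.4685, -3.4489]), array([ 0.7287,  0.6927, -4.3973])]
```

View pics/wrist7.png

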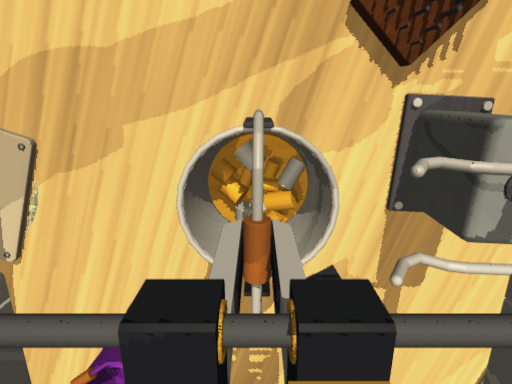

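View pics/side7.png

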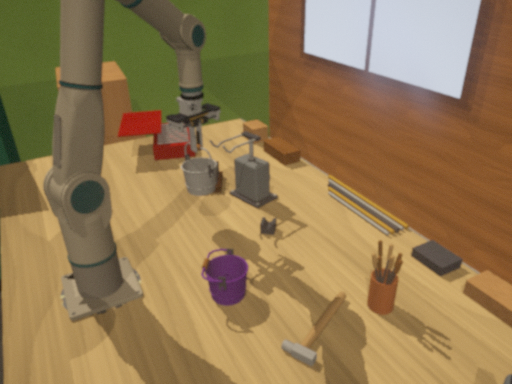

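View pics/scene7.png

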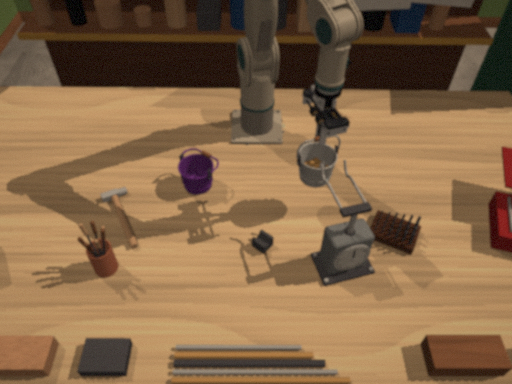

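```bash
python3 - <<'E'
from h import *
I=np.load("w7.npy",allow_pickle=True).item();im=cv2.imread("pics/wrist7.png")
cv2.imwrite("pics/c8.png",cv2.resize(im[130:310,370:512],(473,600),interpolation=cv2.INTER_CUBIC))
a=plane("wrist",(421,170),.28,I);b=plane("wrist",(398,279),.28,I);d=a-b
print(a,b,np.linalg.norm(d),np.degrees(np.arctan2(d[1],d[0]))-90)
E
```

```text
[0.4885 0.2562 0.28  ] [0.5076 0.1858 0.28  ] 0.07294710362712924 15.177814873474745
```

View pics/c8.png

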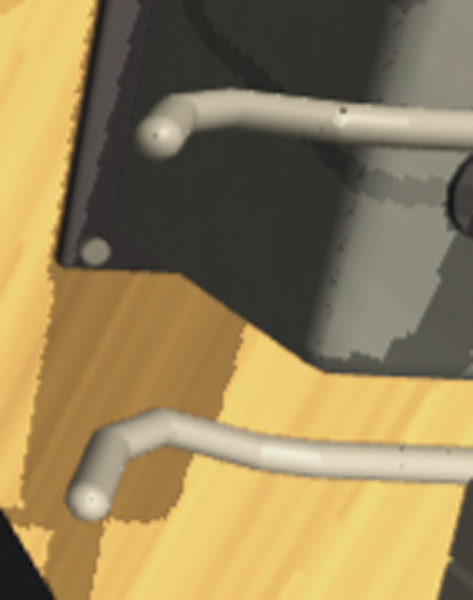

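```bash
python3 - <<'E'
from h import *
I=np.load("w7.npy",allow_pickle=True).item()
f=lambda p:(370+p[0]/3.331,130+p[1]/3.333)
def yaw(d):return np.degrees(np.arctan2(d[1],d[0]))
P={}
for k,p,z in[("tU",(158,135),.285),("tL",(90,503),.285),("b1L",(112,440),.26),("dU",(235,105),.25),("dL",(165,425),.25),("b2L",(265,455),.26),("b2U",(335,115),.26),("eU",(470,130),.26),("eL",(470,465),.26)]:
    P[k]=plane("wrist",f(p),z,I);print(k,P[k])
for a,b in(("tL","tU"),("dL","dU"),("b2L","b2U")):
    d=P[b]-P[a];print(a,np.linalg.norm(d),yaw(d)-90,(P[a]+P[b])/2)
print(yaw(P["eU"]-P["b2U"]),yaw(P["eL"]-P["b2L"]))
x=np.array([np.cos(np.radians(18)),np.sin(np.radians(18)),0])
for k in P:print(k,(P[k]-(P["dL"]+P["dU"])/2)@x)
# where current tcp projects & predicted dips from scene estimate
print([proj("wrist",q,I) for q in([.5339,.194,.25],[.5118,.2626,.25])])
E
```

```text
tU [0.4838 0.2555 0.285 ]
tL [0.5042 0.1865 0.285 ]
b1L [0.5189 0.1908 0.26  ]
dU [0.5155 0.2641 0.25  ]
dL [0.5351 0.1942 0.25  ]
b2L [0.5515 0.198  0.26  ]
b2U [0.5287 0.2687 0.26  ]
eU [0.5551 0.2745 0.26  ]
eL [0.5943 0.21   0.26  ]
tL 0.07196681991424958 16.458618253575523 [0.494 0.221 0.285]
dL 0.07260092594646958 15.62235407474924 [0.5253 0.2292 0.25  ]
b2L 0.074270203897531 17.877359407664628 [0.5401 0.2334 0.26  ]
12.39953214204077 15.639399811070154
tU -0.0312993397536663
tL -0.033235171043037054
b1L -0.017964175780341554
dU 0.0015059552197469015
dL -0.001505955219747014
b2L 0.015283508650763365
b2U 0.015442482573814791
eU 0.04240161960192659
eL 0.059711327242881605
[(np.float64(418.0005324732971), np.float64(257.3132207443392)), (np.float64(434.59196651195697), np.float64(161.88781156524087))]
```

```bash
python3 - <<'E'
from h import *
I=np.load("w7.npy",allow_pickle=True).item();im=cv2.imread("pics/wrist7.png")
cv2.imwrite("pics/c9.png",cv2.resize(im[90:310,160:360],(545,600),interpolation=cv2.INTER_CUBIC))
p,R=tool();print(p)
hsv=cv2.cvtColor(im[205:300,235:280],cv2.COLOR_BGR2HSV);m=((hsv[...,0]<14)&(hsv[...,1]>140)).astype(np.uint8)
n,l,st,c=cv2.connectedComponentsWithStats(m);k=1+np.argmax(st[1:,4]);print(st[k],c[k]+[235,205])
for q,z in((c[k]+[235,205],.3028),((258,126),.244),((258,284),.244)):
    P=plane("wrist",q,z,I);print(P,R.T@(P-p)*1000)
x0,y0=235,205
for r in(y0+st[k][1],y0+st[k][1]+st[k][3]):
    P=plane("wrist",(257,r),.3028,I);print(r,R.T@(P-p)*1000)
E
```

```text
[0.4092 0.1885 0.2853]
[   7   10   30   70 1791] [256.5176 249.813 ]
[0.4098 0.1873 0.3028] [-17.4894   0.2394   1.3419]
[0.3908 0.2463 0.244 ] [ 41.3053   1.2236 -60.7098]
[0.4301 0.1308 0.244 ] [41.3158  1.2943 61.3618]
215 [-17.4911   0.5129 -19.2865]
285 [-17.4874   0.5002  23.651 ]
```

View pics/c9.png

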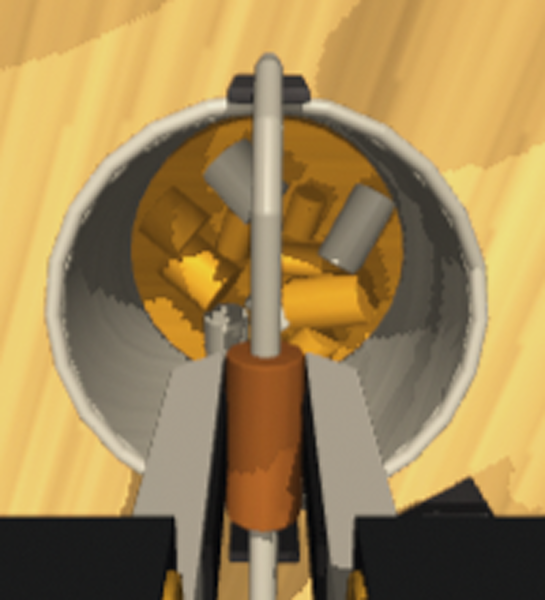

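```bash
python3 -m pendant '{"fingers":[1,1,1],"dp":[[0,0,0],[0,0,0],[0,0,0]],"spin":[0.9,0.9,0]}'
python3 - <<'E'
from h import *
print(rel([.524,.229,.2853]))
E
```

```text
time_s: 13.92
tcp_pos: [0.4091, 0.1887, 0.2853]
tcp_rot: [85.7, 90.0, 12.6]
force: [0.3, 0.3, -3.8]
finger_gap: 0.0151
[ 0.001  12.1617 -0.5086]
```

```bash
python3 -m pendant '{"fingers":[1,1,1,1,1,1,1,1,1,1,1,1,1,1,1,1],"dp":[[0,0,-0.3],[0,0.1,-0.3],[0,0.3,0],[0,0.6,0],[0,0.8,0],[0,0.8,0],[0,0.8,0],[0,0.8,0],[0,0.8,0],[0,0.8,0],[0,0.8,0],[0,0.7,0],[0,0.4,0],[0,0.2,0],[0,0.1,0],[0,0,0]],"spin":[0,0,0,0,0,0,0,0,0,0,0,0,0,0,0,0]}'
python3 - <<'E'
from h import *
I=camera_info("wrist");np.save("w8.npy",I,allow_pickle=True)
for n in("wrist","scene","side"):
    cv2.imwrite(f"pics/{n}8.png",read_camera(n));o=get_obs()
print(o["time_s"],tool(o)[0],o["force"],rel([.524,.229,.2853]))
a=cv2.imread("pics/scene8.png")[120:220,290:390];b=cv2.imread("pics/side8.png")[100:200,180:280]
cv2.imwrite("pics/c10.png",np.hstack([cv2.resize(a,(400,400)),cv2.resize(b,(400,400))]))
E
```

```text
time_s: 15.25
tcp_pos: [0.4838, 0.2179, 0.2852]
tcp_rot: [-91.5, 90.0, -164.5]
force: [0.1, -0.0, -4.5]
finger_gap: 0.015
15.4 [0.4835 0.2179 0.2853] [-0.4239 -0.7586 -3.8208] [0.0016 4.1982 0.1183]
```

View pics/wrist8.png

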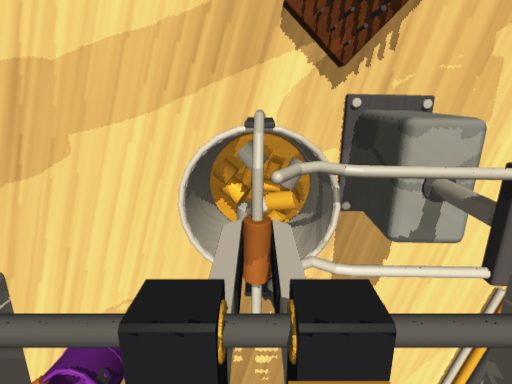

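View pics/c10.png

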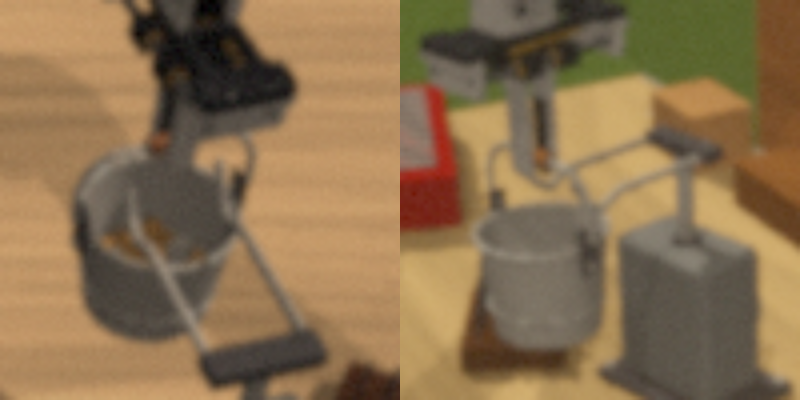

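```bash
python3 - <<'E'
from h import *
I=np.load("w8.npy",allow_pickle=True).item();im=cv2.imread("pics/wrist8.png")
p,R=tool()
for n,q,z in(("tU",(280,178),.285),("U1",(380,172.5),.26),("U2",(490,173.5),.26),("L1",(380,271),.26),("L2",(480,272),.26)):
    P=plane("wrist",q,z,I);print(n,P,R.T@(P-p)*1000)
cv2.imwrite("pics/c11.png",cv2.resize(im[140:300,230:510],(800,457),interpolation=cv2.INTER_CUBIC))
E
```

```text
tU [0.4866 0.2558 0.285 ] [  0.3229  14.0424 -35.3978]
U1 [0.5515 0.2727 0.26  ] [ 25.3043  81.1113 -32.5535]
U2 [0.6205 0.2931 0.26  ] [ 25.2843 153.0242 -31.8709]
L1 [0.5802 0.2056 0.26  ] [25.3031 88.8926 39.9729]
L2 [0.649  0.2258 0.26  ] [ 25.2831 160.6262  40.777 ]
```

View pics/c11.png

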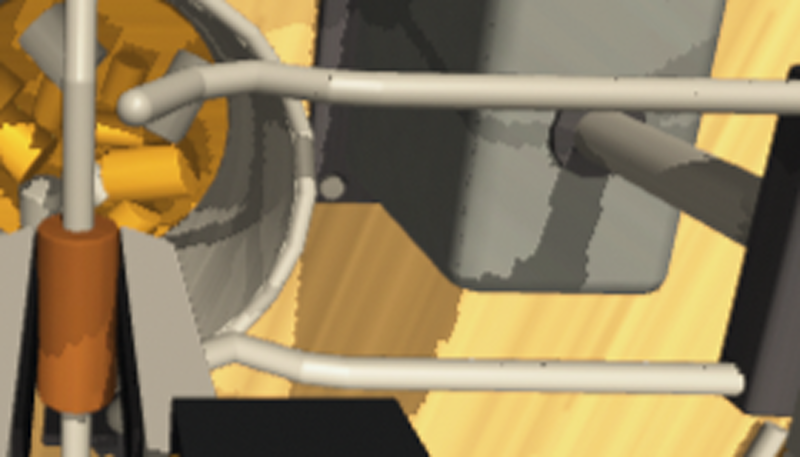

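```bash
python3 -m pendant '{"fingers":[1,1,1,1,1,1,1,1,1,1,1,1],"dp":[[0,0.2,0],[0,0.4,0.1],[0,0.6,0.1],[0,0.7,0],[0,0.7,0],[0,0.7,0],[0,0.5,0],[0,0.3,0],[0,0.1,0],[0,0,0],[0,0,0],[0,0,0]],"spin":[0,0,0,0,0,0,0,0,0,0,0,0]}'
python3 - <<'E'
from h import *
I=camera_info("wrist");np.save("w9.npy",I,allow_pickle=True)
for n in("wrist","scene","side"):
    cv2.imwrite(f"pics/{n}9.png",read_camera(n));o=get_obs()
print(o["time_s"],tool(o)[0],o["force"])
a=cv2.imread("pics/scene9.png")[120:220,290:390];b=cv2.imread("pics/side9.png")[100:200,180:280]
cv2.imwrite("pics/c12.png",np.hstack([cv2.resize(a,(400,400)),cv2.resize(b,(400,400))]))
cv2.imwrite("pics/c13.png",cv2.resize(cv2.imread("pics/wrist9.png")[140:300,170:450],(800,457),interpolation=cv2.INTER_CUBIC))
E
```

```text
time_s: 16.4
tcp_pos: [0.5242, 0.2282, 0.2853]
tcp_rot: [-83.6, 90.0, -156.6]
force: [-0.8, 0.5, -4.0]
finger_gap: 0.0153
16.55 [0.5243 0.2282 0.2854] [ 0.0662  0.2983 -4.0796]
```

View pics/c13.png

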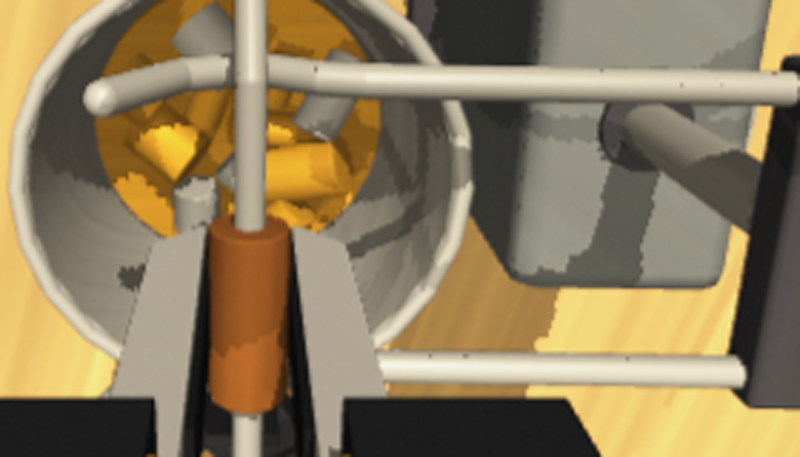

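View pics/c12.png

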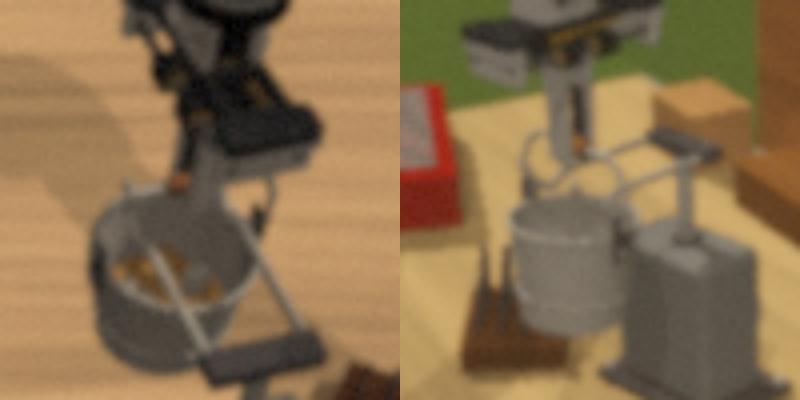

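```bash
python3 - <<'E'
from h import *
I=np.load("w7.npy",allow_pickle=True).item()
I8=np.load("w8.npy",allow_pickle=True).item()
for z in(0,.05):
  print(plane("wrist",(405,65),z,I),plane("wrist",(343,66),z,I8),plane("scene",(375,212),z),plane("scene",(405,252),z),plane("wrist",(286,5),z,I8))
print(np.array([.524,.229]))
E
```

```text
[0.5616 0.3655 0.    ] [0.5615 0.3649 0.    ] [0.4473 0.4099 0.    ] [0.6125 0.4775 0.    ] [0.4641 0.4125 0.    ]
[0.5424 0.3548 0.05  ] [0.5506 0.3575 0.05  ] [0.4881 0.3923 0.05  ] [0.6464 0.4571 0.05  ] [0.4637 0.4    0.05  ]
[0.524 0.229]
```

```bash
python3 -m pendant '{"fingers":[1,1,1,1,1,1,1,1,1,1,1,1],"dp":[[0.2,0,0],[0.4,0,0],[0.5,0,0],[0.5,0,0],[0.5,0,0],[0.5,0,0],[0.4,0,0],[0.3,0,0],[0.2,0,0],[0.1,0,0],[0,0,0],[0,0,0]],"spin":[0,0,0,0,0,0,0,0,0,0,0,0]}'
python3 - <<'E'
from h import *
I=camera_info("wrist");F=[]
for n in("wrist","scene","side"):
    cv2.imwrite(f"pics/{n}10.png",read_camera(n));o=get_obs();F.append(o["force"])
print(o["time_s"],tool(o)[0],np.mean(F,0),np.std(F,0))
b=cv2.imread("pics/side10.png")[120:180,200:260]
cv2.imwrite("pics/c14.png",cv2.resize(b,(500,500),interpolation=cv2.INTER_CUBIC))
cv2.imwrite("pics/c15.png",cv2.resize(cv2.imread("pics/wrist10.png")[120:320,130:410],(800,571),interpolation=cv2.INTER_CUBIC))
E
```

```text
time_s: 17.55
tcp_pos: [0.5247, 0.2284, 0.2494]
tcp_rot: [104.5, 90.0, 31.5]
force: [0.2, -1.0, -3.2]
finger_gap: 0.015
17.7 [0.5248 0.2284 0.2496] [-0.4173 -0.538  -4.0031] [0.2585 0.5092 0.3197]
```

View pics/c14.png

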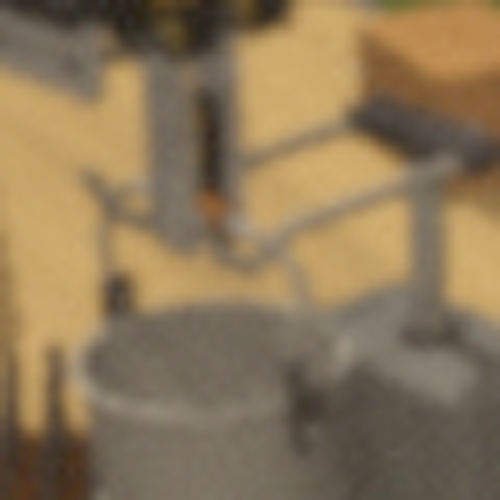

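View pics/c15.png

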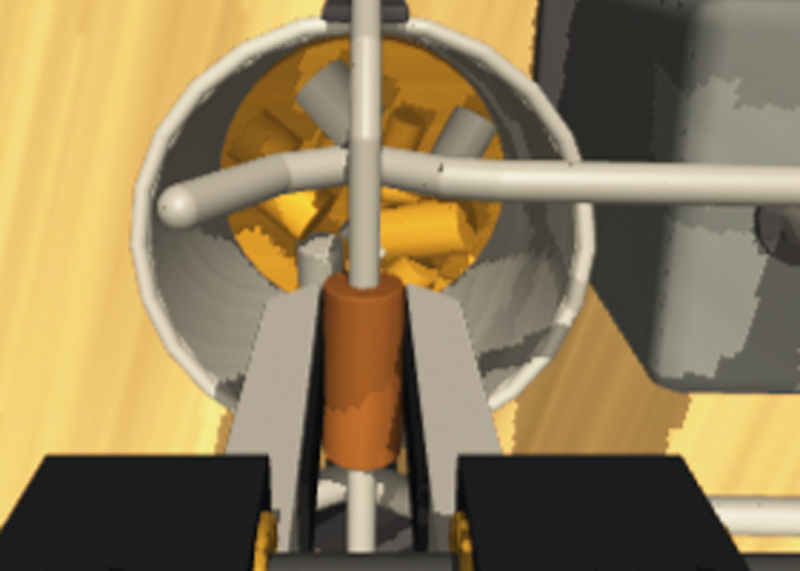

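```bash
python3 -m pendant '{"fingers":[1,1,1,1,1,1,1,1,1,1,1,1,1,1,1,1,1,1],"dp":[[0.15,0,0],[0.15,0,0],[0.15,0,0],[0.15,0,0],[0.1,0,0],[0.1,0,0],[0.1,0,0],[0.1,0,0],[0.1,0,0],[0.1,0,0],[0.1,0,0],[0.1,0,0],[0.1,0,0],[0.1,0,0],[0.1,0,0],[0.1,0,0],[0,0,0],[0,0,0]],"spin":[0,0,0,0,0,0,0,0,0,0,0,0,0,0,0,0,0,0]}'
cat > m.py <<'E'
from h import *
import sys
F=[];M=[]
for i in range(8):
    im=read_camera("wrist");o=get_obs();F.append(o["force"]);M.append(o["moment"])
print(o["time_s"],tool(o)[0],np.mean(F,0),np.std(F,0),np.mean(M,0),o["finger_gap"])
p,R=tool(o);print("tool-frame force",R.T@np.mean(F,0))
cv2.imwrite(f"pics/m{sys.argv[1]}.png",im)
E
python3 m.py 1
```

```text
time_s: 19.2
tcp_pos: [0.5246, 0.2283, 0.2313]
tcp_rot: [-122.0, 90.0, 165.0]
force: [-0.9, -1.3, -2.2]
finger_gap: 0.0153
19.6 [0.5246 0.2283 0.2313] [-0.5183 -0.3947 -2.0487] [0.3353 0.3727 0.7433] [-0.0831  0.155   0.0007] 0.015061811815778753
tool-frame force [ 2.0487 -0.6112  0.226 ]
```

```bash
python3 -m pendant '{"fingers":[1,1,1,1,1,1,1,1,1,1,1],"dp":[[0.1,0,0],[0.1,0,0],[0.1,0,0],[0.1,0,0],[0.1,0,0],[0.1,0,0],[0.1,0,0],[0.1,0,0],[0.1,0,0],[0,0,0],[0,0,0]],"spin":[0,0,0,0,0,0,0,0,0,0,0]}'
python3 m.py 2;python3 m.py 2b
```

```text
time_s: 20.52
tcp_pos: [0.5247, 0.2283, 0.2223]
tcp_rot: [132.5, 90.0, 59.5]
force: [-0.8, 0.6, -1.4]
finger_gap: 0.0153
20.9167 [0.5247 0.2283 0.2223] [-0.9968 -0.6812 -0.6643] [0.2398 0.2522 0.3234] [-0.1158  0.221  -0.0147] 0.015053536752703538
tool-frame force [ 0.6642 -1.1525  0.3602]
21.3167 [0.5246 0.2283 0.2223] [-1.3569 -0.5759 -0.5138] [0.405  0.7759 0.2698] [-0.1259  0.2332 -0.0125] 0.0149642447073726
tool-frame force [ 0.5138 -1.466   0.1542]
```

View pics/m2.png

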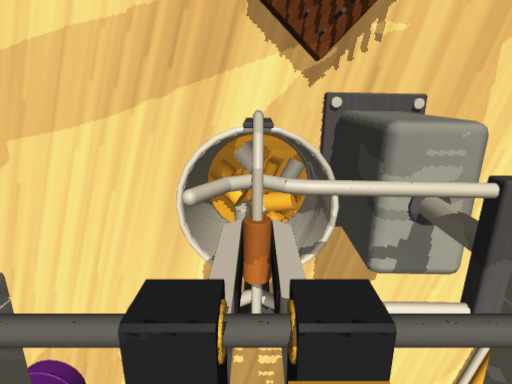

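```bash
python3 -m pendant '{"fingers":[1,1,1],"dp":[[0,-0.1,0],[0,-0.1,0],[0,0,0]],"spin":[0,0,0]}'
python3 m.py 3;python3 m.py 3b
```

```text
time_s: 21.57
tcp_pos: [0.5238, 0.2281, 0.2227]
tcp_rot: [98.2, 89.8, 25.2]
force: [2.2, 0.6, -0.9]
finger_gap: 0.0151
21.9667 [0.5236 0.228  0.2226] [ 2.941   0.9422 -0.7491] [0.5667 0.5464 0.4921] [ 0.2102 -0.7301 -0.0587] 0.015063693728875654
tool-frame force [ 0.7555  3.0864 -0.0413]
22.3667 [0.5234 0.228  0.2225] [ 4.8429  1.4013 -1.1751] [0.4311 0.5245 0.3858] [ 0.3326 -1.1176 -0.0402] 0.014849318345059337
tool-frame force [1.1835 5.0391 0.0765]
```

```bash
python3 -m pendant '{"fingers":[1,1,1],"dp":[[0,0.1,0],[0,0.05,0],[0,0,0]],"spin":[0,0,0]}'
python3 m.py 4;python3 m.py 4b
```

```text
time_s: 22.62
tcp_pos: [0.5235, 0.228, 0.222]
tcp_rot: [-86.9, 89.9, -159.9]
force: [2.5, -0.0, -1.3]
finger_gap: 0.0152
23.0167 [0.5236 0.228  0.2221] [ 1.4008  0.7075 -0.7112] [0.7567 0.6657 0.2686] [ 0.1522 -0.3782 -0.0301] 0.015396265300837639
tool-frame force [ 0.7093  1.5474 -0.2669]
23.4167 [0.5237 0.228  0.2221] [-0.2066  0.102  -1.0028] [0.544  0.3865 0.5455] [ 0.0761 -0.0823 -0.0515] 0.015262319300459811
tool-frame force [ 1.003  -0.1668 -0.158 ]
```

```bash
python3 -m pendant '{"fingers":[1,1,1,1,1,1,1,1],"dp":[[0.1,0,0],[0.1,0,0],[0.1,0,0],[0.1,0,0],[0.1,0,0],[0.1,0,0],[0,0,0],[0,0,0]],"spin":[0,0,0,0,0,0,0,0]}'
python3 m.py 5;python3 m.py 5b;python3 m.py 5c
```

```text
time_s: 24.08
tcp_pos: [0.5239, 0.228, 0.2161]
tcp_rot: [-85.2, 90.0, -158.2]
force: [-2.5, -0.6, 0.4]
finger_gap: 0.0151
24.4833 [0.5239 0.2281 0.2162] [-1.8335 -0.3025 -0.1338] [0.4973 0.4177 0.2358] [-0.0756  0.4857 -0.0786] 0.014922000765650287
tool-frame force [ 0.1347 -1.8418 -0.2468]
24.8833 [0.5239 0.2281 0.2162] [-2.476  -0.4266  0.3504] [0.4876 0.2958 0.3794] [-0.1069  0.6217 -0.0802] 0.014980395099791361
tool-frame force [-0.3493 -2.4927 -0.316 ]
25.2833 [0.524  0.2281 0.2163] [-2.9995 -0.4355 -0.0786] [0.4167 0.4554 0.2831] [-0.1317  0.6656 -0.0821] 0.01516002026779884
tool-frame force [ 0.0792 -2.9957 -0.4605]
```

```bash
python3 -m pendant '{"fingers":[1,1,1],"dp":[[0,-0.08,0],[0,0,0],[0,0,0]],"spin":[0,0,0]}'
python3 m.py 6;python3 m.py 6b;python3 m.py 6c
```

```text
time_s: 25.53
tcp_pos: [0.524, 0.2281, 0.2165]
tcp_rot: [95.7, 89.9, 22.7]
force: [-1.3, -0.0, 0.3]
finger_gap: 0.0152
25.9333 [0.5239 0.2281 0.2165] [-0.5914 -0.1116 -0.1909] [0.4071 0.3228 0.6106] [ 0.0191  0.1426 -0.0672] 0.015257977829077765
tool-frame force [ 0.1902 -0.5984 -0.0662]
26.3333 [0.5238 0.228  0.2164] [ 0.7103  0.6638 -0.0551] [0.4082 0.3196 0.7236] [ 0.1078 -0.1229 -0.0538] 0.015198961892822131
tool-frame force [ 0.056   0.8733 -0.4272]
26.7333 [0.5238 0.228  0.2164] [1.6769 0.4329 0.1787] [0.5646 0.6031 0.3177] [ 0.1576 -0.3609 -0.0684] 0.015082373795527565
tool-frame force [-0.1772  1.7303  0.0761]
```

```bash
python3 -m pendant '{"fingers":[1,1],"dp":[[0,0.05,0],[0,0,0]],"spin":[0,0]}'
python3 m.py 7;python3 m.py 7b;python3 m.py 7c
python3 - <<'E'
from h import *
for n in("scene","side"):cv2.imwrite(f"pics/{n}11.png",read_camera(n))
a=cv2.imread("pics/scene11.png")[130:230,290:390];b=cv2.imread("pics/side11.png")[120:210,190:280]
cv2.imwrite("pics/c16.png",np.hstack([cv2.resize(a,(400,400),interpolation=cv2.INTER_CUBIC),cv2.resize(b,(400,400),interpolation=cv2.INTER_CUBIC)]))
E
```

```text
time_s: 26.9
tcp_pos: [0.5238, 0.228, 0.2162]
tcp_rot: [-94.8, 90.0, -167.8]
force: [1.6, 0.6, 0.2]
finger_gap: 0.0149
27.3 [0.5238 0.228  0.2162] [ 1.2279  0.7022 -0.1046] [0.4192 0.2885 0.5237] [ 0.1257 -0.3034 -0.07  ] 0.015466489892855586
tool-frame force [ 0.1045  1.3795 -0.3126]
27.7 [0.5238 0.2281 0.2163] [1.1588 0.2837 0.3858] [0.3575 0.4339 0.3247] [ 0.139  -0.2482 -0.0778] 0.015185518124997214
tool-frame force [-0.3859  1.191   0.0674]
28.1 [0.5238 0.228  0.2163] [ 0.6888  0.3823 -0.1697] [0.3072 0.2106 0.4445] [ 0.1408 -0.2275 -0.053 ] 0.015552667674168548
tool-frame force [ 0.1696  0.7705 -0.1642]
```

View pics/c16.png

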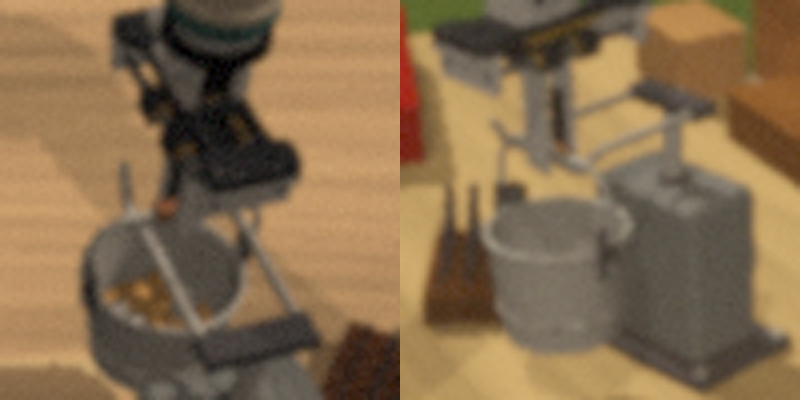

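View pics/m7c.png

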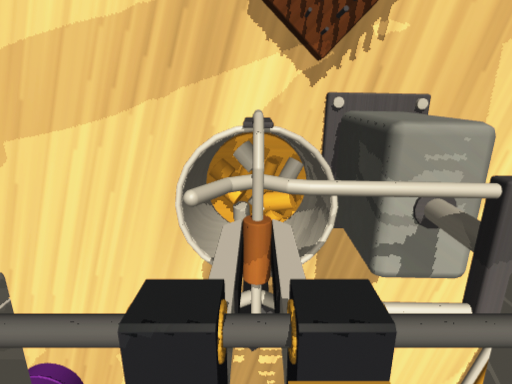

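```bash
python3 -m pendant '{"fingers":[0.84,0.83,0.82,0.81,0.8,0.78,0.75,0.72,0.68,0.68],"dp":[[0,0,0],[0,0,0],[0,0,0],[0,0,0],[0,0,0],[0,0,0],[0,0,0],[0,0,0],[0,0,0],[0,0,0]],"spin":[0,0,0,0,0,0,0,0,0,0]}'
python3 m.py 8
```

```text
time_s: 29.03
tcp_pos: [0.5238, 0.228, 0.2163]
tcp_rot: [-66.6, 90.0, -139.6]
force: [0.4, 0.3, 0.8]
finger_gap: 0.0301
29.4333 [0.5239 0.2281 0.2163] [ 0.0772 -0.1257  0.1029] [0.4161 0.3172 0.2442] [-0.003  -0.0017 -0.0193] 0.029811840972868243
tool-frame force [-0.1029  0.037   0.1428]
```

View pics/m8.png

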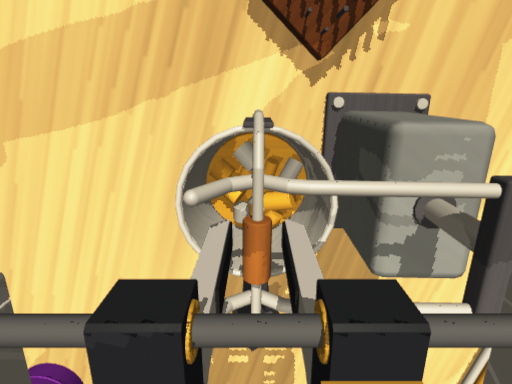

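Released; the pail stays hanging with no force left on the tool. I'll open wider and back straight up.

```bash
python3 -m pendant '{"fingers":[0.6,0.55,0.5,0.5,0.5,0.5,0.5,0.5,0.5,0.5,0.5,0.5,0.5,0.5,0.5,0.5,0.5],"dp":[[0,0,0],[0,0,0],[0,0,0],[0,0,0],[-0.3,0,0],[-0.5,0,0],[-0.7,0,0],[-1,0,0],[-1.3,0,0],[-1.5,0,0],[-1.5,0,0],[-1.5,0,0],[-1.5,0,0],[-1.5,0,0],[-1,0,0],[-0.5,0,0],[0,0,0]],"spin":[0,0,0,0,0,0,0,0,0,0,0,0,0,0,0,0,0]}'
python3 m.py 9
python3 - <<'E'
from h import *
for n in("scene","side"):cv2.imwrite(f"pics/{n}12.png",read_camera(n))
a=cv2.imread("pics/scene12.png")[130:230,290:390];b=cv2.imread("pics/side12.png")[120:210,190:280]
cv2.imwrite("pics/c17.png",np.hstack([cv2.resize(a,(400,400),interpolation=cv2.INTER_CUBIC),cv2.resize(b,(400,400),interpolation=cv2.INTER_CUBIC)]))
im=cv2.imread("pics/m9.png")
w=cv2.imread("pics/m9.png")
E
```

```text
time_s: 30.85
tcp_pos: [0.5244, 0.2284, 0.3458]
tcp_rot: [99.2, 89.8, 26.2]
force: [1.3, 0.7, -0.4]
finger_gap: 0.0469
31.25 [0.5236 0.2279 0.3437] [-0.0934  0.0257 -0.0416] [0.142  0.3656 0.3788] [ 0.0263 -0.021  -0.0159] 0.04715086157791317
tool-frame force [ 0.0417 -0.0818 -0.0519]
```

View pics/m9.png

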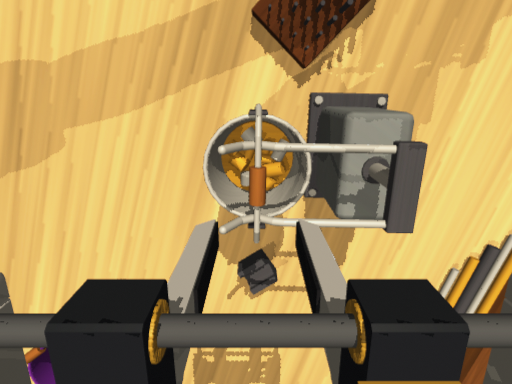

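View pics/c17.png

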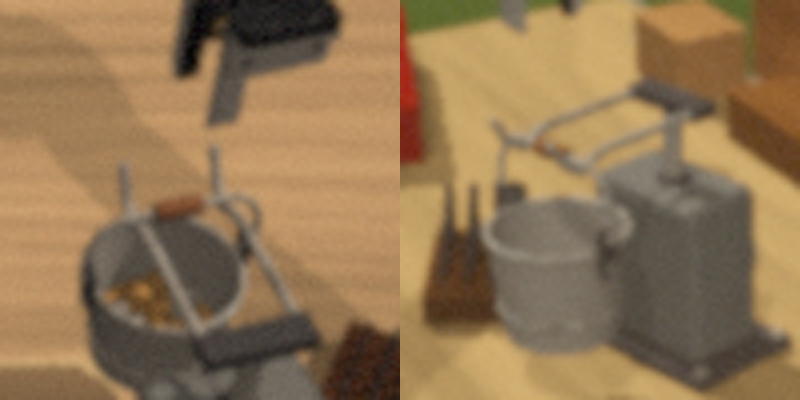

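```bash
python3 -m pendant '{"fingers":[0.5,0.5,0.5,0.5,0.5,0.5,0.5,0.5,0.5,0.5,0.5,0.5],"dp":[[0,0,0],[0,0,0],[0,0,0],[0,0,0],[0,0,0],[0,0,0],[0,0,0],[0,0,0],[0,0,0],[0,0,0],[0,0,0],[0,0,0]],"spin":[0,0,0,0,0,0,0,0,0,0,0,0]}'
python3 - <<'E'
from h import *
def c(im):
    h=cv2.cvtColor(im[155:220,240:280],cv2.COLOR_BGR2HSV);y,x=np.nonzero((h[...,0]<14)&(h[...,1]>170));return x.mean()+240,y.mean()+155
A=[read_camera("wrist") for i in range(8)]
for a in A:print(c(a),cv2.absdiff(a,A[0])[100:240,200:315].mean())
s=[read_camera("scene") for i in range(4)];print([cv2.absdiff(s[0],q)[150:230,300:390].mean() for q in s])
I=camera_info("wrist");p,R=tool()
P=plane("wrist",c(A[-1]),.241,I);U=plane("wrist",(340,148),.236,I);L=plane("wrist",(340,223),.236,I);print(P,(U+L)/2,R.T@(P-(U+L)/2)*1000)
E
```

```text
time_s: 32.35
tcp_pos: [0.5238, 0.228, 0.3443]
tcp_rot: [-170.3, 90.0, 116.7]
force: [1.0, 0.2, 0.5]
finger_gap: 0.047
(np.float64(256.54318618042225), np.float64(186.5834932821497)) 0.0
(np.float64(256.59505703422053), np.float64(186.45437262357416)) 0.4203933747412008
(np.float64(256.6386233269599), np.float64(186.53154875717019)) 0.4174327122153209
(np.float64(256.6313725490196), np.float64(186.56274509803922)) 0.42006211180124226
(np.float64(256.5916030534351), np.float64(186.456106870229)) 0.41873706004140787
(np.float64(256.6757281553398), np.float64(186.2757281553398)) 0.4205383022774327
(np.float64(256.65503875968994), np.float64(186.34108527131784)) 0.41871635610766045
(np.float64(256.65737051792826), np.float64(186.70318725099602)) 0.4219047619047619
[np.float64(0.0), np.float64(2.346296296296296), np.float64(2.363472222222222), np.float64(2.332453703703704)]
[0.5241 0.2283 0.241 ] [0.5987 0.2496 0.236 ] [ -4.9982 -77.606   -1.5345]
```

The pail is still, centred between the prongs to about 1.5 mm, and the gripper is well clear above it. I'm handing in.

```bash
python3 -c "
from station import *
print(sign_off())"
```

```text
the job is handed in; nothing more can be done
None
```

The grey steel pail now hangs by its bail in both dips of the scale's fork, and I handed the job in at about 33 s. `sign_off` gave no verdict.

**What I did:** I gripped the bail's roller and swung the bail upright with the pail still on the bench. Then I lifted the pail and brought it in from the prong-tip side over the tips. I lowered it about 24 mm onto the sprung fork until the tool carried no weight, then opened the fingers slowly and backed straight up.

**Last checks:**
- **Load before release:** the vertical force on the tool was 0 ± 0.2 N. The pail weighs about 3.8 N, and the fork sank about as far as that weight should push it.
- **Position:** the bar was in both dips, about 1.5 mm off centre sideways.
- **Stillness:** the roller moved less than 0.5 pixel over 8 frames.
- **Clearance:** the gripper was well above the pail and touched nothing.

**What disagreed:** while I was centring the bar in the dips, a 2 mm correction overshot. It pushed sideways on the fork with up to about 5 N at the wrist. I brought this down to under 1 N before letting go, and it stayed below the 10 N and 16 N limits. My yaw readings for the scale ranged from 12° to 20°. I worked with 17°, and the prongs looked parallel to the tool to within about 1°.

I saw no bystander out of place in the pictures, but I did not measure where they ended up.

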